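# Open the brush-cleaner can in its bench holder

### The arm

A 6-joint arm with a two-finger parallel gripper is mounted at the origin on the work surface. World frame = base frame: x ahead of the robot, y to its left, z up, the work surface at z = 0. Lengths are in m, angles in degrees, forces in N, time in s.
With the tool pointing down it reaches from about 0.35 to 0.875 m from the base axis. Payload 4.2 kg.
Tool frame: the origin (TCP) lies on the centre line of the jaws, within the pads' length; the fingertips stand tip_reach ahead of it and the grasp point (between the pads) is the TCP (tip_reach is the distance from the TCP to the fingertips, in m); z points along the fingers, y is the line along which they close (so a half turn about z gives the same grasp; the last joint's range is limited). The gripper opens to 87 mm and grips with 3 to 60 N. Pads are 19 mm wide; open, the fingers measure 117 mm over their backs; the gripper's body (75 mm by 190 mm) begins 51 mm behind the grasp point.
Start: joints at [-57.605, 22.042, 0.453, 0, -68.411, -14.817], TCP at [0.189, -0.596, 0.242] pointing down, gripper open.
Joint ranges: [-179.83, 179.83], [-69.29, 118.12], [-61.27, 80.66], [-181.25, 117.63], [-171.15, -9.14], [-177.46, 177.46]. Speed limits (degrees/s): [159.86, 159.86, 180, 180, 180, 180].

### API

Orientations are given as a 3x3 rotation matrix whose columns are the frame's x, y, z axes.
In Python, from station import sense, capture, finish_job, tip_reach gives the robot as it stands.
- The arm moves only by the tool arm_command, never from a script. Its argument "deltas" is a list of rows, each a list of 7 numbers: the turn, a rotation vector about the tool's x, y, z in rad, then the shift along the tool's x, y, z in cm, then the closure, from -1 (fully open) to 1 (shut), so that 0 is half open. In form: [[rx, ry, rz, dx, dy, dz, hand], ...]. A call has 1 to 8 rows; each row is the pose to reach, as a shift and turn from the pose commanded when the call began, along the tool's axes at that moment; what a row does not reach only later rows make up. A row lasts 1/12 s, in which the tool goes at most 41.7 mm and 7.16 degrees, less where a joint would pass 70% of its speed; a pose out of reach is approached as far as the arm can. A call with a gripper value outside its range is refused whole. The fingers move at their own pace and stop on an object; the grip force is fixed at half the most. Time passes only in rows, so rows that repeat a pose let the fingers close. It gives the time, the measured TCP pose, the force, the opening and the grip force at its end, in the units of the state.
- sense(): the state, without advancing time (a new reading comes with each control period).
- capture(name): name is "scene" or "top" or "wrist"; returns a dict with "pixels" (420x560x3 uint8, blue, green, red), "fovy" (degrees; the focal length in pixels is half the picture's height over the tangent of half this angle, whatever the lens; pixels are square), "cx", "cy" (the principal point, pixels), "k1" (the pictures are not rectified: a ray, as slopes to the right and down, at radius r is drawn at 1 + k1 r^2 times it, then the intrinsics apply), "rvec" (rotation vector, rad) and "tvec" (3), from world to camera coordinates, as OpenCV has them. Camera axes: x right, y down, z forward; pixel columns grow to the right and rows downward; lengths in m; the calibration is good to about 2 mm. A picture is of the moment at which its call begins. There is no depth.
- finish_job(): hands the job in; it is judged then, once.
The state is a dict: "time_s": time; "joints": joint angles; "joint_velocities": joint speeds; "effort": joint torques, N m; "tcp_pos": TCP position; "ee_rot": TCP orientation; "wrist_force": force on the tool from outside, world axes, zero at the start; "moment": the same for the moment, N m; "gripper_width": opening from 0.0 (shut) to 1.0 (fully open); "gripper_force": force on a finger pad.
Only numpy, scipy, OpenCV 4.12 (cv2) and the standard library are available. Lean on these libraries where they do the work, as an engineer would, in place of code of your own. Each camera call takes 0.05 s, during which the arm holds its last target. There are 200 camera calls.

### The job

Lift the brush-cleaner can by its handle, set it upright and fully down in the wooden holder on the art table and let go of it. Then grip its push-and-turn safety cap, press it down, twist it counter-clockwise while pressed, a little under a quarter turn, until it is free, and finish holding the cap level in the gripper about 8 cm straight above the can's neck, with the can still standing in the holder. Leave everything else on the table where it is.

Things in the scene. Friction and masses are not known exactly. Their poses are not given: they have to be found in the camera images.
- can: Loose rectangular metal can, grey with a paper band, 180 (x) x 90 (y) x 110 mm tall, 0.45 to 0.85 kg. Origin: centre of its underside; z up; x runs along its length from the handle end to the cap end and points roughly away from the robot (within 0.5 rad of world x) at the start. The capped neck stands on top at x = +60 mm, y = 0. It starts on the table, on the left or the right.
- handle: The can's black strap handle, fixed rigidly on its top: a bar 80 mm long (along the can's x), 12 mm wide (y), 14 mm tall, with a post at each end. Origin: on the can's top (110 mm above its underside) under the bar's middle, at can x = -30 mm; axes as the can's. The bar's underside is 23 mm above the can's top.
- handle_grip (a point): Where to grip the handle, fingers closing across the bar (along y): in the middle of the bar's width and height, 140 mm above the can's underside, at can x = -20 mm (near the can's centre of mass); axes as the can's, x along the bar.
- cap: White round ribbed push-and-turn cap, 49 mm in diameter, 36 mm tall, 30 g, loose but locked on the neck. Origin: centre of its lower rim, 124 mm above the can's underside when locked; z up; x parallel to the can's x when locked. It can be gripped at any angle; closing across the can (within 45 degrees) keeps the fingers off the handle, whose nearest end is 50 mm from the cap's axis.
- cap_grip (a point): On the cap's axis, 24 mm above its lower rim: a good height to grip it. An inner spring holds the cap up with 8 N, plus 1 N per mm pressed. Locked, it turns only 3 degrees. Pressed 4 mm or more (6 mm is good, 14 N; it bottoms at 8 mm) it turns counter-clockwise seen from above, not clockwise. 55 to 98 degrees from locked (75 is the middle, a stop at 100) it is free and lifts straight off.
- neck (a point): On the neck's axis, on top of the steel collar (46 mm across) at its foot, 116 mm above the can's underside, at can x = +60 mm; axes as the can's. The locked cap's rim is 8 mm above it, the can's flat top 6 mm below it. The hidden neck, 34 mm across, rises 22 mm above it.
- holder: Plywood tray fixed to the table, 188 x 98 mm inside (4 mm clearance to the can all round), inner floor 6 mm and rim 42 mm above the table; its walls flare outwards over the top 12 mm to guide the can in, 222 x 132 mm over the rim. Origin: centre of its underside; z up; x along its length (within 0.5 rad of world x). Empty at the start, on the other side from the can, which fits either way round.
- holder_seat (a point): Centre of the holder's inner floor (6 mm above the table), axes as the holder's: the can's origin comes here when it is seated.
- palette: Bystander to leave alone: watercolour palette, white flat slab 190 x 72 x 10 with round pans (mm); origin at the centre of its underside, z up.
- mug: Bystander to leave alone: white mug 80 across, 90 tall (mm); origin at the centre of its underside, z up.
- jar_tall: Bystander to leave alone: paint jar 56 across, 85 tall (mm); origin at the centre of its underside, z up.
- jar_low: Bystander to leave alone: paint jar 60 across, 60 tall (mm); origin at the centre of its underside, z up.
- tape: Bystander to leave alone: roll of tape lying flat, 90 across, 24 tall (mm); origin at the centre of its underside, z up.
- glue: Bystander to leave alone: glue bottle 48 across, 130 tall (mm); origin at the centre of its underside, z up.
- crayons: Bystander to leave alone: open box of crayons 75 x 70 x 26 (mm); origin at the centre of its underside, z up.
Not all that is in view belongs to the job. What is shaped like the cap but orange, turquoise or yellow is not meant.

How it is judged:
By the outcome, as a careful person would: the job done as asked, in the order asked, and still so for the second after the job is handed in, while the arm keeps its last pose, push and grip.
It also fails if it takes over 59 s, if anything falls off the work surface, if the arm or the gripper's body presses on something with over 40 N, if the wrist force passes 120 N, or if a joint passes its speed limit or range.

## Working session

There is one attempt and no reset: what is moved stays moved. The work goes in short steps, Python scripts to look and compute and a tool call to move; the robot and the scene stay as the last step left them, time stands still between calls to the robot, and variables do not carry over. Pictures are saved under pics/ and viewed, at most 10 in all, crops included, and the job is handed in when it is done.

Besides the shell and the picture viewer there is one more tool, called after "Emit:" as name([rows], argument=value, ...), one row to a line, values as JSON. arm_command: Moves the arm, as the interface text tells. Its arguments: {"type":"object","properties":{"deltas":{"type":"array"}},"required":["deltas"]}

```bash
mkdir -p pics
cat > h.py <<'E'
import numpy as np, cv2
from station import sense, capture, finish_job, tip_reach
def K(c):
    h,w=c["pixels"].shape[:2]; f=h/2/np.tan(np.radians(c["fovy"])/2)
    return np.array([[f,0,c["cx"]],[0,f,c["cy"]],[0,0,1.]]), np.array([c["k1"],0,0,0.])
def ray(c,uv):
    k,d=K(c); p=cv2.undistortPoints(np.array(uv,float).reshape(-1,1,2),k,d).reshape(-1,2)
    R=cv2.Rodrigues(np.array(c["rvec"],float))[0]; t=np.array(c["tvec"],float).ravel()
    return -R.T@t, np.c_[p,np.ones(len(p))]@R
def plane(c,uv,z):
    o,d=ray(c,uv); return o+d*((z-o[2])/d[:,2])[:,None]
def proj(c,P):
    k,d=K(c); return cv2.projectPoints(np.array(P,float).reshape(-1,1,3),np.array(c["rvec"],float),np.array(c["tvec"],float),k,d)[0].reshape(-1,2)
def tri(views):
    A=np.zeros((3,3));b=np.zeros(3)
    for c,uv in views:
        o,d=ray(c,[uv]); d=d[0]/np.linalg.norm(d[0]); M=np.eye(3)-np.outer(d,d); A+=M;b+=M@o
    return np.linalg.solve(A,b)
E
python3 - <<'E'
from h import *
a=capture("top");b=capture("scene")
for n,c in(("top",a),("scene",b)):
    cv2.imwrite(f"pics/{n}1.png",c["pixels"]); o,_=ray(c,[[280,210]]);print(n,o,c["fovy"],c["k1"])
s=sense();print(tip_reach,s)
E
```

```text
top [0.33279884 0.06084729 1.17711533] 43.37641109143012 -0.2090990195901068
scene [1.35824065 0.34552346 1.01719227] 43.390490707380515 -0.05621288727663448
0.019 {'time_s': 0.1, 'joints': array([-5.76037004e+01,  2.20849050e+01,  3.87487329e-01, -2.56630714e-02,
       -6.84124335e+01, -1.48188117e+01]), 'joint_velocities': array([ 0.02309238, -0.1056632 ,  0.22787253,  0.08376762,  0.04658793,
        0.04653999]), 'effort': array([-7.41279637e-04, -3.91691494e+01,  1.87935734e+01,  4.23194200e+00,
        1.34569954e-02, -5.85948715e-05]), 'tcp_pos': array([ 0.18863309, -0.59531818,  0.24058253]), 'ee_rot': array([[-9.53359244e-01, -3.01837201e-01, -6.75531347e-04],
       [-3.01837944e-01,  9.53357468e-01,  1.84197803e-03],
       [ 8.80453618e-05,  1.95996777e-03, -9.99998075e-01]]), 'wrist_force': array([ 0.31527854, -0.56363413,  0.25528532]), 'moment': array([ 0.03241064, -0.00695787, -0.03971461]), 'gripper_force': 0.0, 'gripper_width': 0.997394252594187}
```

View pics/top1.png

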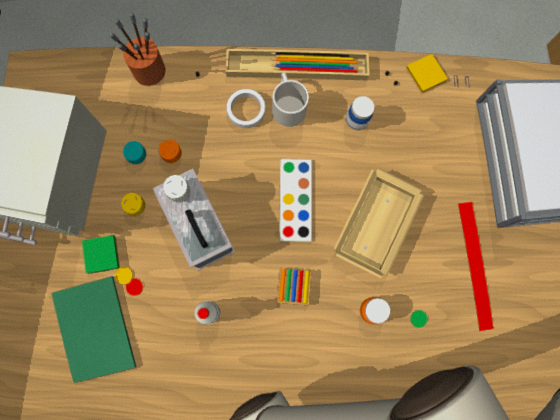

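View pics/scene1.png

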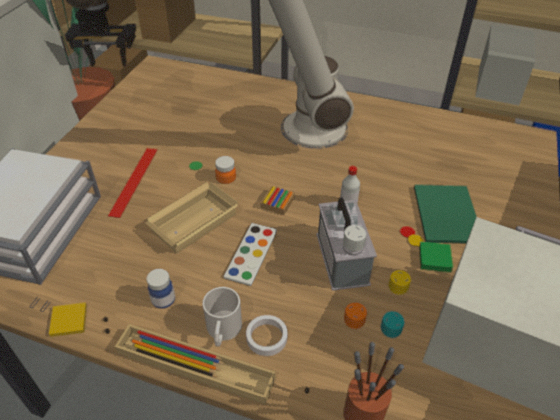

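The top view shows the can on the left, with its handle at (197,229). Things that could be taken for the cap are white on the can (176,186), orange (169,150), turquoise (134,152) and yellow (132,204). The mug (290,100), jar lids (362,106) and (377,311), and the tape (246,107) are also white. I choose the white one on the can's neck. The holder is at (380,222). In the scene view the cap is at (355,238) and the holder at (193,216).

Run:
```python
from h import *
c=capture("top");im=c["pixels"]
g=im.max(2)
def reg(m,x0,y0,x1,y1):
    r=np.zeros(m.shape,np.uint8); r[y0:y1,x0:x1]=m[y0:y1,x0:x1]
    n,l,s,_=cv2.connectedComponentsWithStats(r); i=1+s[1:,4].argmax(); 
    return cv2.findContours((l==i).astype(np.uint8),0,1)[0][0].reshape(-1,2), s[i]
# handle
cn,s=reg(((g<45)*255).astype(np.uint8),180,200,215,255)
r=cv2.minAreaRect(cn);print("bar",r,s)
bx=cv2.boxPoints(r);P=plane(c,bx,.147);print(P.round(4),P.mean(0))
cn,s=reg(((im.min(2)>150)*255).astype(np.uint8),155,165,195,205)
print("cap",cv2.minEnclosingCircle(cn),s); pc=plane(c,[cv2.minEnclosingCircle(cn)[0]],.158)[0];print(pc)
d=pc-P.mean(0);print("yaw",np.degrees(np.arctan2(d[1],d[0])),np.hypot(*d[:2]))
a=cv2.resize(im[160:275,145:245],None,fx=3.9,fy=3.9,interpolation=2)
b=cv2.resize(im[160:285,325:435],None,fx=3.6,fy=3.6,interpolation=2)
o=np.zeros((450,786,3),np.uint8);o[:a.shape[0],:a.shape[1]]=a[:450,:390];o[:450,390:]=b[:450,:396]
cv2.imwrite("pics/crop.png",o)
```

```text
bar ((196.05227661132812, 228.47471618652344), (40.27486801147461, 5.313841819763184), 64.17900848388672) [186 210  22  38 189]
[[0.5062 0.2268 0.147 ]
 [0.5111 0.2174 0.147 ]
 [0.4396 0.1796 0.147 ]
 [0.4348 0.1888 0.147 ]] [0.47292411 0.20315378 0.147     ]
cap ((177.47390747070312, 187.38720703125), 23.43290901184082) [155 169  40  36 791]
[0.55258491 0.24227877 0.158     ]
yaw 26.157728865303604 0.08875025103221465
```

View pics/crop.png

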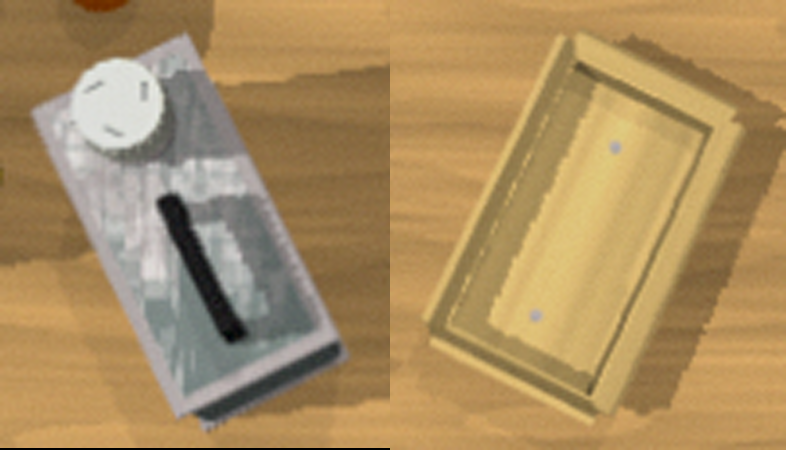

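The crop confirms the choice: a white ribbed cap with tick marks at pixel (175,187), on the neck of the grey can. The handle bar runs from (188.6,211) to (205,246). The holder's outer rim midlines cross at about (379.2,222.6). Next I get world positions and the first move.

```bash
cat >> h.py <<'E'
def deltas(pos,yyaw):
    """row (rx,ry,rz,dx,dy,dz[cm]) to tool-down pose at pos with tool-y yaw (deg), from measured pose"""
    from scipy.spatial.transform import Rotation as Ro
    s=sense(); R=np.array(s["ee_rot"]); a=np.radians(yyaw); y=np.array([np.cos(a),np.sin(a),0]); z=np.array([0,0,-1.])
    T=np.c_[np.cross(y,z),y,z]; r=Ro.from_matrix(R.T@T).as_rotvec()
    return np.r_[r,100*R.T@(np.array(pos)-s["tcp_pos"])].round(3)
E
python3 - <<'E'
from h import *
c=capture("top")
bar=plane(c,[[188.6,211.3],[205.3,245.9]],.147); cap=plane(c,[[175.1,186.8]],.160)[0]
bc=plane(c,[[196.9,228.6]],.147)[0]
yaw=lambda d:np.degrees(np.arctan2(d[1],d[0]))
print("bar",bar,bc,yaw(bar[0]-bar[1]),"cap",cap,yaw(cap-bc),np.hypot(*(cap-bc)[:2]))
f=lambda x,y:[325+(x-390)/3.6,160+y/3.6]
L=plane(c,[f(562,37),f(425,320),f(745,125),f(608,412),f(580,33),f(430,345),f(740,110),f(592,422)],.042)
print("holder yaws",yaw(L[0]-L[1]),yaw(L[2]-L[3]),yaw(L[4]-L[5]),"c",L[:4].mean(0),L[4:].mean(0))
Sc=plane(c,[f(615,147),f(535,316)],.006);print("screws",Sc.mean(0),yaw(Sc[0]-Sc[1]))
# can top outline corners, from crop
q=lambda x,y:[145+x/3.9,160+y/3.9]
C=plane(c,[q(33,110),q(187,35),q(345,345),q(182,415)],.11);print("can",C.mean(0),yaw(C[0]-C[3]),yaw(C[1]-C[2]),np.linalg.norm(C[0]-C[3]))
y=np.radians(27); g=cap[:2]-.08*np.array([np.cos(y),np.sin(y)]); print("grip",g)
print(deltas([*g,.30],117))
E
```

```text
bar [[0.50678356 0.21937431 0.147     ]
 [0.43860591 0.18330998 0.147     ]] [0.47249665 0.20128942 0.147     ] 27.877755653731953 cap [0.5532591  0.24674939 0.16      ] 29.374507254977207 0.09267784165742758
holder yaws -25.951500692220062 -26.83333880222255 -25.879256347945468 c [ 0.51024817 -0.18421712  0.042     ] [ 0.50805483 -0.18465143  0.042     ]
screws [ 0.50976008 -0.18454518  0.006     ] -25.98930733437465
can [0.50042182 0.21648494 0.11      ] 28.635766540069305 28.725683641874113 0.18264659693410276
grip [0.48197858 0.21043015]
[ 1.0000e-03  0.0000e+00 -1.6500e-01 -5.2293e+01  6.7984e+01 -5.8270e+00]
```

Emit:
arm_command([
  [0,0,-0.19,-52.3,67.7,-5.8,-1],
  [0,0,-0.19,-52.3,67.7,-5.8,-1],
  [0,0,-0.19,-52.3,67.7,-5.8,-1],
  [0,0,-0.19,-52.3,67.7,-5.8,-1],
  [0,0,-0.19,-52.3,67.7,-5.8,-1],
  [0,0,-0.19,-52.3,67.7,-5.8,-1],
  [0,0,-0.19,-52.3,67.7,-5.8,-1],
  [0,0,-0.19,-52.3,67.7,-5.8,-1],
])

```text
time_s: 0.87
tcp_pos: [0.3031, -0.2817, 0.2643]
ee_rot: [[-0.879, -0.476, 0.0], [-0.476, 0.879, -0.0], [-0.0, -0.0, -1.0]]
wrist_force: [1.8, 0.2, 0.4]
gripper_width: 0.998
gripper_force: 0.0
```

Run:
```python
from h import *
print(deltas([.482,.2065,.27],118.5),sense()["joints"])
```

```text
[-0.0000e+00  0.0000e+00 -1.0000e-03 -3.8972e+01  3.4413e+01 -5.6900e-01] [-2.01858369e+01 -2.83883589e-01 -2.46105550e+01 -6.00187393e-03
 -6.56481976e+01 -4.13839598e+01]
```

Emit:
arm_command([
  [0,0,0,-39,34.4,-0.6,-1],
  [0,0,0,-39,34.4,-0.6,-1],
  [0,0,0,-39,34.4,-0.6,-1],
  [0,0,0,-39,34.4,-0.6,-1],
  [0,0,0,-39,34.4,-0.6,-1],
  [0,0,0,-39,34.4,-0.6,-1],
  [0,0,0,-39,34.4,-0.6,-1],
  [0,0,0,-39,34.4,-0.6,-1],
])

```text
time_s: 1.53
tcp_pos: [0.4177, 0.0317, 0.2683]
ee_rot: [[-0.879, -0.477, 0.001], [-0.477, 0.879, 0.0], [-0.001, -0.0, -1.0]]
wrist_force: [1.6, -0.8, 0.6]
gripper_width: 0.997
gripper_force: 0.0
```

Run:
```python
from h import *
print(deltas([.482,.2065,.25],118.5),sense()["joints"])
```

```text
[-0.0000e+00  1.0000e-03  0.0000e+00 -1.3995e+01  1.2294e+01  1.8450e+00] [ 2.67586885e+01  7.99487374e-02 -2.36478599e+01  9.92817461e-04
 -6.62137835e+01 -8.82411906e+01]
```

Emit:
arm_command([
  [0,0,0,-14,12.3,1.8,-1],
  [0,0,0,-14,12.3,1.8,-1],
  [0,0,0,-14,12.3,1.8,-1],
  [0,0,0,-14,12.3,1.8,-1],
  [0,0,0,-14,12.3,1.8,-1],
  [0,0,0,-14,12.3,1.8,-1],
  [0,0,0,-14,12.3,1.8,-1],
])

```text
time_s: 2.12
tcp_pos: [0.482, 0.2051, 0.249]
ee_rot: [[-0.878, -0.478, -0.002], [-0.478, 0.878, -0.001], [0.002, -0.0, -1.0]]
wrist_force: [-0.5, -0.2, 0.2]
gripper_width: 1.002
gripper_force: 0.0
```

Run:
```python
from h import *
print(sense()["joints"],deltas([.482,.2065,.14],118.5))
c=capture("wrist");cv2.imwrite("pics/w1.png",c["pixels"])
d=np.array([.879,.477,0]);n=np.array([-.477,.879,0]);g=np.array([.482,.2065,.147])
print(proj(c,[g,g-.05*d,g+.03*d,g+.08*d+[0,0,.013],sense()["tcp_pos"]]))
```

```text
[ 4.08060468e+01  1.19096002e+01 -1.28796150e+01 -1.22366675e-02
 -6.53322446e+01 -1.02248954e+02] [-0.0000e+00 -2.0000e-03  1.0000e-03 -8.8000e-02  1.2600e-01  1.0899e+01]
[[277.15687708 224.50894442]
 [277.26874791 151.58652666]
 [277.0918855  264.74182375]
 [277.02516074 335.69212615]
 [273.14292868 292.09830577]]
```

View pics/w1.png

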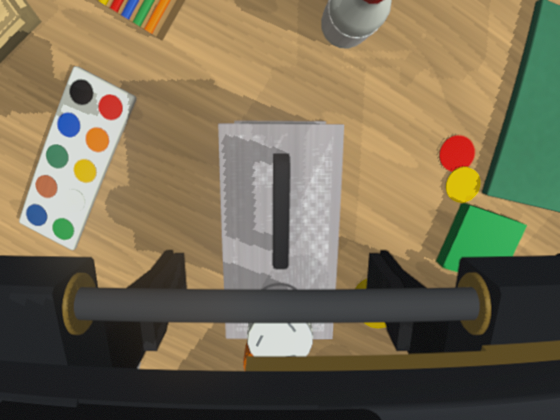

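The wrist view shows the bar at x≈281, rows 153–268, lined up with the tool. It is about 3 mm further along tool +y than predicted. The fingers straddle it clear of the cap (280,340).

Emit:
arm_command([
  [0,0,0,-0.2,0.3,3,-1],
  [0,0,0,-0.2,0.3,6,-1],
  [0,0,0,-0.2,0.3,9,-1],
  [0,0,0,-0.2,0.3,10.9,-1],
  [0,0,0,-0.2,0.3,10.9,-1],
  [0,0,0,-0.2,0.3,10.9,1],
  [0,0,0,-0.2,0.3,10.9,1],
  [0,0,0,-0.2,0.3,10.9,1],
])

```text
time_s: 2.83
tcp_pos: [0.4836, 0.2082, 0.1431]
ee_rot: [[-0.879, -0.476, 0.003], [-0.476, 0.879, 0.002], [-0.004, 0.001, -1.0]]
wrist_force: [0.3, 0.4, -0.7]
gripper_width: 0.855
gripper_force: 0.0
```

Emit:
arm_command([
  [0,0,0,0,0,0,1],
  [0,0,0,0,0,0,1],
  [0,0,0,0,0,0,1],
  [0,0,0,0,0,0,1],
  [0,0,0,0,0,0,1],
  [0,0,0,0,0,0,1],
])

```text
time_s: 3.33
tcp_pos: [0.4825, 0.208, 0.141]
ee_rot: [[-0.879, -0.477, 0.0], [-0.477, 0.879, 0.0], [-0.0, 0.0, -1.0]]
wrist_force: [-0.8, -0.2, 0.9]
gripper_width: 0.402
gripper_force: 0.0
```

Emit:
arm_command([
  [0,0,0,0,0,0,1],
  [0,0,0,0,0,0,1],
  [0,0,0,0,0,0,1],
  [0,0,0,0,0,0,1],
  [0,0,0,0,0,0,1],
  [0,0,0,0,0,0,1],
  [0,0,0,0,0,0,1],
])

```text
time_s: 3.92
tcp_pos: [0.4824, 0.2079, 0.1407]
ee_rot: [[-0.879, -0.477, -0.0], [-0.477, 0.879, -0.0], [0.0, 0.0, -1.0]]
wrist_force: [0.3, 0.5, -1.3]
gripper_width: 0.132
gripper_force: 30.0
```

Emit:
arm_command([
  [0,0,0,0,0,-1,1],
  [0,0,0,0,0,-2.5,1],
  [0,0,0,0,0,-4.5,1],
  [0,0,0,0,0,-7,1],
  [0,0,0,0,0,-9.5,1],
  [0,0,0,0,0,-11,1],
  [0,0,0,0,0,-12,1],
  [0,0,0,0,0,-12,1],
])

```text
time_s: 4.58
tcp_pos: [0.4829, 0.208, 0.2628]
ee_rot: [[-0.879, -0.477, 0.002], [-0.477, 0.879, 0.002], [-0.003, 0.0, -1.0]]
wrist_force: [2.8, -0.2, -5.2]
gripper_width: 0.133
gripper_force: 30.0
```

Run:
```python
from h import *
# grip point in holder: centre -.02*x_h
a=np.radians(-26);d=np.array([np.cos(a),np.sin(a)]);g=np.array([.509,-.1845])-.02*d
print(g,deltas([*g,.26],64))
```

```text
[ 0.49102412 -0.17573258] [ 2.0000e-03  2.0000e-03  9.5000e-01  1.7574e+01 -3.4128e+01  2.1600e-01]
```

Emit:
arm_command([
  [0,0,0.04,0.7,-1.4,0,1],
  [0,0,0.1,1.8,-3.5,0,1],
  [0,0,0.17,3.1,-6.0,0,1],
  [0,0,0.24,4.4,-8.5,0,1],
  [0,0,0.31,5.7,-11.0,0,1],
  [0,0,0.38,7.0,-13.5,0,1],
  [0,0,0.45,8.3,-16.0,0,1],
  [0,0,0.52,9.6,-18.5,0,1],
])

```text
time_s: 5.25
tcp_pos: [0.4846, -0.0023, 0.2589]
ee_rot: [[-1.0, 0.028, -0.005], [0.028, 1.0, -0.001], [0.005, -0.001, -1.0]]
wrist_force: [1.2, -0.4, -5.5]
gripper_width: 0.136
gripper_force: 30.0
```

Run:
```python
from h import *
print(deltas([.491,-.1757,.26],64))
```

```text
[-2.0000e-03 -4.0000e-03  4.2600e-01 -1.1220e+00 -1.7312e+01 -1.0200e-01]
```

Emit:
arm_command([
  [0,0,0.07,-0.2,-2.6,0,1],
  [0,0,0.14,-0.4,-5.3,0,1],
  [0,0,0.21,-0.6,-8.0,0,1],
  [0,0,0.28,-0.8,-11.0,0,1],
  [0,0,0.35,-1.0,-14.0,0,1],
  [0,0,0.4,-1.1,-16.2,0,1],
  [0,0,0.43,-1.1,-17.3,0,1],
  [0,0,0.43,-1.1,-17.3,0,1],
])

```text
time_s: 5.92
tcp_pos: [0.4918, -0.1757, 0.2589]
ee_rot: [[-0.897, 0.442, -0.005], [0.442, 0.897, 0.0], [0.004, -0.002, -1.0]]
wrist_force: [0.6, 0.6, -5.1]
gripper_width: 0.137
gripper_force: 30.0
```

Emit:
arm_command([
  [0,0,0,0,0,0,1],
  [0,0,0,0,0,0,1],
  [0,0,0,0,0,0,1],
  [0,0,0,0,0,0,1],
])

```text
time_s: 6.25
tcp_pos: [0.4933, -0.1727, 0.2609]
ee_rot: [[-0.9, 0.436, -0.0], [0.436, 0.9, 0.0], [0.0, 0.0, -1.0]]
wrist_force: [0.4, 0.7, -5.5]
gripper_width: 0.134
gripper_force: 30.0
```

Run:
```python
from h import *
print(deltas([.491,-.1757,.26],64))
t=capture("top");s=capture("scene");w=capture("wrist")
a=np.radians(-26);R=np.array([[np.cos(a),-np.sin(a),0],[np.sin(a),np.cos(a),0],[0,0,1]])
p=np.array(sense()["tcp_pos"])+R@[.02,0,-.14]
box=[[x,y,z] for z in(0,.11) for x,y in((-.09,-.045),(.09,-.045),(.09,.045),(-.09,.045))]
can=[p+R@q for q in box]
hc=np.array([.509,-.1845,0]); hol=[hc+R@[x,y,.042] for x,y in((-.111,-.066),(.111,-.066),(.111,.066),(-.111,.066))]
for n,c in(("t",t),("s",s)):
    im=c["pixels"].copy()
    for q in proj(c,can): cv2.circle(im,tuple(int(v) for v in q.round()),1,(255,0,255),-1)
    for q in proj(c,hol): cv2.circle(im,tuple(int(v) for v in q.round()),1,(0,0,255),-1)
    if n=="t": A=cv2.resize(im[150:310,290:450],(480,480),interpolation=2)
    else: B=cv2.resize(im[110:270,120:230],(320,466),interpolation=2)
o=np.zeros((480,800,3),np.uint8);o[:,:480]=A;o[:466,480:]=B;cv2.imwrite("pics/pl.png",o)
cv2.imwrite("pics/w2.png",w["pixels"])
```

```text
[ 0.    -0.     0.002  0.079 -0.373  0.09 ]
```

View pics/pl.png

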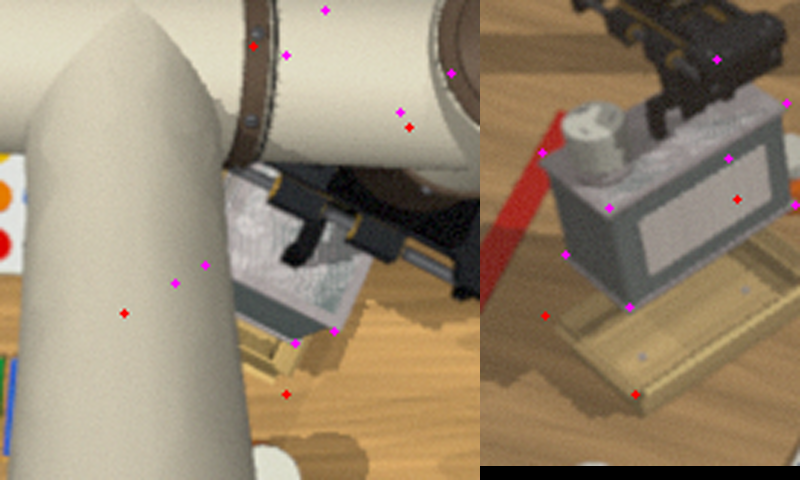

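View pics/w2.png

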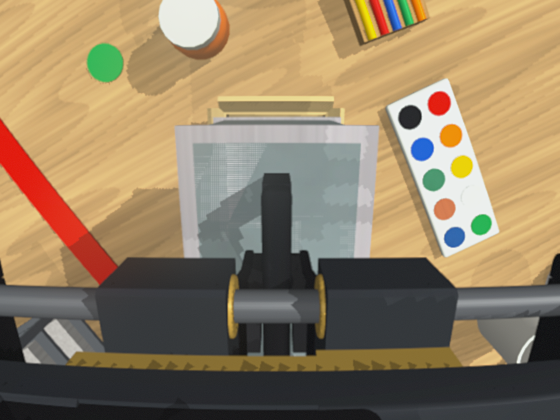

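Run:
```python
from h import *
w=capture("wrist");R=np.array(sense()["ee_rot"]);p=np.array(sense()["tcp_pos"]);print(p)
zb=p[2]-.14
def L(uv,z): return ((plane(w,uv,z)-p)@R*1000).round(1)
print("can top near corners",L([[177,126],[378,125]],zb+.11),"bar end",L([[263,174],[290,174]],zb+.147))
print("can edges lower",L([[189,258],[369,258]],zb+.11))
print("rim",L([[219,97],[333,97],[208,110],[345,110]],.042))
hc=np.array([.509,-.1845,0]);a=np.radians(-26);D=np.array([np.cos(a),np.sin(a),0]);N=np.array([-D[1],D[0],0])
print("pred rim end px",proj(w,[hc-.111*D+[0,0,.042],hc-.111*D+.066*N+[0,0,.042],hc-.111*D-.066*N+[0,0,.042]]))
# holder from first scene picture
im=cv2.imread("pics/scene1.png");B=cv2.resize(im[170:260,135:250],None,fx=6.9,fy=6.6,interpolation=2);cv2.imwrite("pics/hs.png",B);print(B.shape)
```

```text
[ 0.49338895 -0.17315731  0.26104518]
can top near corners [[ 68.6 -46.   30. ]
 [ 69.1  46.3  30. ]] bar end [[52.3 -5.3 -7. ]
 [52.3  4.7 -7. ]]
can edges lower [[  3.7 -44.3  30. ]
 [  3.7  46.3  30. ]]
rim [[ 88.7 -54.4 219. ]
 [ 88.7  53.  219. ]
 [ 76.8 -65.3 219. ]
 [ 76.8  64.9 219. ]]
pred rim end px [[273.26833752  93.05020548]
 [343.39371906  93.57906151]
 [203.20550792  93.44403052]]
(594, 794, 3)
```

View pics/hs.png

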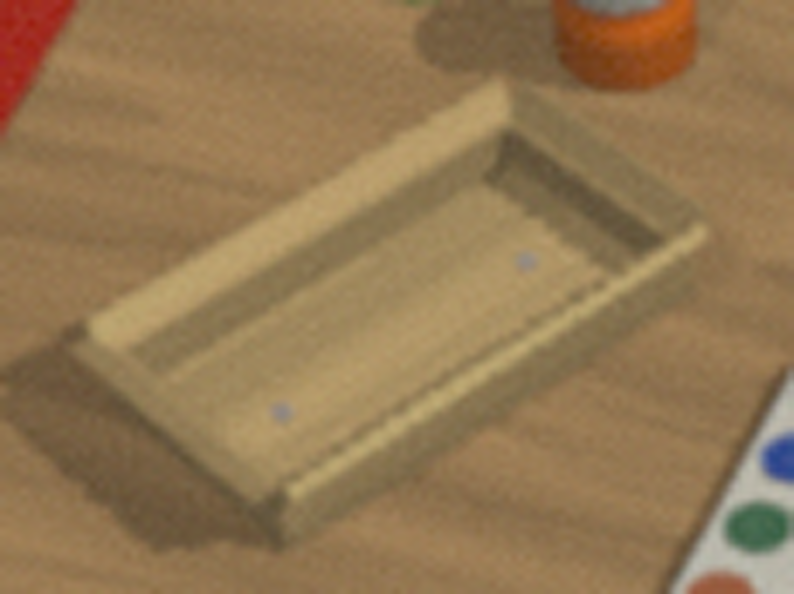

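The holder in the first scene picture is clear: screws at (211.4,209.7) and (175.9,232.4). The wrist view shows the can over the holder and nearly centred, with its end edge at row 126 and the holder rim at row 97. The scene screws give a third estimate.

Run:
```python
from h import *
s=capture("scene");R=np.array(sense()["ee_rot"]);p=np.array(sense()["tcp_pos"])
f=lambda x,y:[135+x/6.9,170+y/6.6]
S=plane(s,[f(527,262),f(282,412)],.006);m=S.mean(0);d=S[1]-S[0];print(m,np.degrees(np.arctan2(d[1],d[0])),np.linalg.norm(d))
print("holder centre in tool mm",((m-p)@R*1000).round(1), "top:",((np.array([.509,-.1845,0])-p)@R*1000).round(1))
# can in hand from scene: top corner nearest (543,153) in crop & bottom corner (632,308), top right (787,103)
q=lambda x,y:[120+(x-480)/2.909,110+y/2.9125]
zb=p[2]-.14
print("can far-end right/left top corners",((plane(s,[q(541,153),q(627,210),q(787,103)],zb+.11)-p)@R*1000).round(1),((plane(s,[q(632,309)],zb)-p)@R*1000).round(1))
```

```text
[ 0.51467491 -0.1798491   0.006     ] -26.310478838565224 0.11982655759760742
holder centre in tool mm [-22.    3.4 255.1] top: [-18.9  -3.3 261.1]
can far-end right/left top corners [[-110.1  -44.5   30. ]
 [-102.1   59.5   30. ]
 [  71.7   46.4   30. ]] [[-109.3   50.3  140. ]]
```

Emit:
arm_command([
  [0,0,0,-0.1,-0.05,2,1],
  [0,0,0,-0.1,-0.05,4,1],
  [0,0,0,-0.1,-0.05,6,1],
  [0,0,0,-0.1,-0.05,7,1],
  [0,0,0,-0.1,-0.05,7.7,1],
  [0,0,0,-0.1,-0.05,8.3,1],
  [0,0,0,-0.1,-0.05,8.7,1],
  [0,0,0,-0.1,-0.05,8.8,1],
])

```text
time_s: 7.17
tcp_pos: [0.4943, -0.1746, 0.173]
ee_rot: [[-0.899, 0.438, 0.0], [0.438, 0.899, -0.0], [-0.0, 0.0, -1.0]]
wrist_force: [-0.3, 0.1, -5.6]
gripper_width: 0.133
gripper_force: 30.0
```

Emit:
arm_command([
  [0,0,0,0,0,0.3,1],
  [0,0,0,0,0,0.6,1],
  [0,0,0,0,0,0.9,1],
  [0,0,0,0,0,0.9,1],
])

```text
time_s: 7.5
tcp_pos: [0.4937, -0.1745, 0.1635]
ee_rot: [[-0.899, 0.438, -0.001], [0.438, 0.899, 0.0], [0.001, -0.0, -1.0]]
wrist_force: [-0.5, 0.2, -6.1]
gripper_width: 0.13
gripper_force: 30.0
```

No contact yet, and the can is inside the straight walls. I continue down.

Emit:
arm_command([
  [0,0,0,0,0,0.4,1],
  [0,0,0,0,0,0.8,1],
  [0,0,0,0,0,1.2,1],
  [0,0,0,0,0,1.5,1],
  [0,0,0,0,0,1.6,1],
  [0,0,0,0,0,1.6,1],
])

```text
time_s: 8.0
tcp_pos: [0.4939, -0.1746, 0.1482]
ee_rot: [[-0.899, 0.438, -0.0], [0.438, 0.899, -0.0], [0.0, -0.0, -1.0]]
wrist_force: [-0.5, 0.7, -2.1]
gripper_width: 0.137
gripper_force: 30.0
```

Emit:
arm_command([
  [0,0,0,0,0,0.1,1],
  [0,0,0,0,0,0.1,1],
  [0,0,0,0,0,0.1,1],
])

```text
time_s: 8.25
tcp_pos: [0.494, -0.1746, 0.1475]
ee_rot: [[-0.899, 0.438, 0.0], [0.438, 0.899, -0.0], [-0.0, -0.0, -1.0]]
wrist_force: [-3.1, 1.7, 1.7]
gripper_width: 0.132
gripper_force: 30.0
```

Emit:
arm_command([
  [0,0,0,0,0,0,-1],
  [0,0,0,0,0,0,-1],
  [0,0,0,0,0,0,-1],
  [0,0,0,0,0,0,-1],
  [0,0,0,0,0,0,-1],
  [0,0,0,0,0,0,-1],
  [0,0,0,0,0,0,-1],
  [0,0,0,0,0,0,-1],
])

```text
time_s: 8.92
tcp_pos: [0.4941, -0.1746, 0.1469]
ee_rot: [[-0.899, 0.438, 0.0], [0.438, 0.899, -0.0], [-0.0, -0.0, -1.0]]
wrist_force: [-0.6, 0.4, 0.7]
gripper_width: 0.657
gripper_force: 0.0
```

Emit:
arm_command([
  [0,0,0,0,0,-1,-1],
  [0,0,0,0,0,-3,-1],
  [0,0,0,0,0,-6,-1],
  [0,0,0,0,0,-9,-1],
  [0,0,0,2,0,-11,-1],
  [0,0,0,2,0,-11,-1],
  [0,0,0,2,0,-11,-1],
  [0,0,0,2,0,-11,-1],
])

```text
time_s: 9.58
tcp_pos: [0.4757, -0.1657, 0.2568]
ee_rot: [[-0.899, 0.438, -0.0], [0.438, 0.899, 0.0], [0.0, 0.0, -1.0]]
wrist_force: [0.2, -0.0, -0.2]
gripper_width: 0.999
gripper_force: 0.0
```

Run:
```python
from h import *
w=capture("wrist");s=capture("scene");cv2.imwrite("pics/scene3.png",s["pixels"]);cv2.imwrite("pics/wrist3.png",w["pixels"])
o=np.zeros((420,800,3),np.uint8);o[:,:480]=cv2.resize(w["pixels"],(480,360+60));o[:,480:]=cv2.resize(s["pixels"][120:260,120:227],(320,420),interpolation=2)
cv2.imwrite("pics/seat.png",o);print(sense()["joints"].round(1))
```

```text
[  -0.7    9.6  -14.8   -0.   -65.7 -115.2]
```

View pics/seat.png

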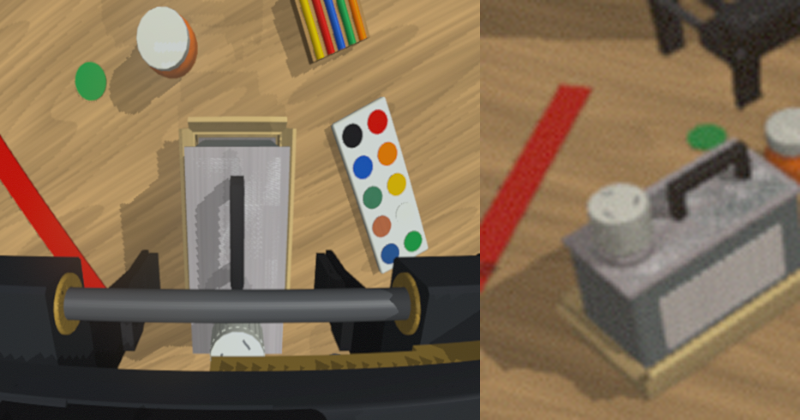

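The can stands in the holder with its rim all round it, and the cap top is at wrist pixel (276,350). Next I move above the cap, turned 30° clockwise first.

Emit:
arm_command([
  [0,0,0.08,-2,0,0,-1],
  [0,0,0.18,-5,0,0,-1],
  [0,0,0.28,-8,0,0,-1],
  [0,0,0.38,-10,0,0,-1],
  [0,0,0.48,-10,0,0,-1],
  [0,0,0.52,-10,0,0,-1],
  [0,0,0.52,-10,0,0,-1],
  [0,0,0.52,-10,0,0,-1],
])

```text
time_s: 10.35
tcp_pos: [0.5658, -0.2097, 0.2554]
ee_rot: [[-0.563, 0.826, -0.003], [0.826, 0.563, 0.0], [0.002, -0.002, -1.0]]
wrist_force: [-0.5, 0.5, 0.3]
gripper_width: 0.998
gripper_force: 0.0
```

Run:
```python
from h import *
s=sense();print(s["tcp_pos"],s["joints"].round(1))
w=capture("wrist");im=w["pixels"];cv2.imwrite("pics/w4.png",im)
P=[.566,-.2096,.166];print("pred",proj(w,[P]))
m=(im.min(2)>165).astype(np.uint8);n,l,st,ce=cv2.connectedComponentsWithStats(m)
for i in range(1,n):
    if st[i,4]>300: print(st[i],ce[i].round(1))
sc=capture("scene");print("scene pred",proj(sc,[P]),"top pred",proj(capture("top"),[P]))
```

```text
[ 0.56577531 -0.20974524  0.25544423] [  -5.    19.5   -1.4   -0.   -69.3 -140.7]
pred [[278.50618076 228.51430796]]
[  42    0   54   37 1642] [68.5 15.5]
[ 325    0  162   95 4921] [421.1  33.7]
[ 238   40   87  149 3710] [271.6 128. ]
[ 245  197   71   67 3639] [280.  229.9]
[467 234  47  23 801] [490.9 246.2]
scene pred [[166.21430817 186.2251726 ]] top pred [[404.61802855 184.66223354]]
```

View pics/w4.png

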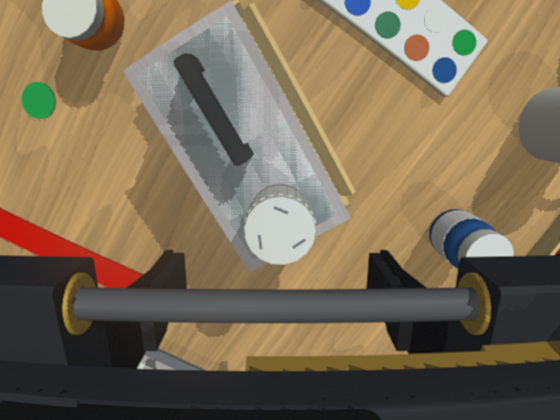

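The wrist view shows the cap's top circle centred at (280,230), about 1 mm from the prediction. The fingers are clear of the handle, which ends at (243,157). I descend and grip.

Emit:
arm_command([
  [0,0,0,-0.1,0.1,3,-1],
  [0,0,0,-0.1,0.1,6,-1],
  [0,0,0,-0.1,0.1,8.5,-1],
  [0,0,0,-0.1,0.1,10,-1],
  [0,0,0,-0.1,0.1,10.1,-1],
  [0,0,0,-0.1,0.1,10.1,1],
  [0,0,0,-0.1,0.1,10.1,1],
  [0,0,0,-0.1,0.1,10.1,1],
])

```text
time_s: 11.17
tcp_pos: [0.5684, -0.21, 0.1578]
ee_rot: [[-0.563, 0.826, 0.003], [0.826, 0.563, -0.001], [-0.003, 0.002, -1.0]]
wrist_force: [0.1, 0.6, 0.3]
gripper_width: 0.854
gripper_force: 0.0
```

Emit:
arm_command([
  [0,0,0,0,0,0,1],
  [0,0,0,0,0,0,1],
  [0,0,0,0,0,0,1],
  [0,0,0,0,0,0,1],
  [0,0,0,0,0,0,1],
  [0,0,0,0,0,0,1],
  [0,0,0,0,0,0,1],
  [0,0,0,0,0,0,1],
])

```text
time_s: 11.83
tcp_pos: [0.568, -0.2098, 0.1564]
ee_rot: [[-0.563, 0.827, 0.002], [0.827, 0.563, -0.0], [-0.001, 0.001, -1.0]]
wrist_force: [2.3, 0.3, 1.0]
gripper_width: 0.543
gripper_force: 30.0
```

Emit:
arm_command([
  [0,0,0,0,0,0.15,1],
  [0,0,0,0,0,0.3,1],
  [0,0,0,0,0,0.45,1],
  [0,0,0,0,0,0.6,1],
  [0,0,0,0,0,0.6,1],
  [0,0,0,0,0,0.6,1],
  [0,0,0,0,0,0.6,1],
  [0,0,0,0,0,0.6,1],
])

```text
time_s: 12.5
tcp_pos: [0.568, -0.2099, 0.1526]
ee_rot: [[-0.564, 0.826, 0.003], [0.826, 0.564, -0.001], [-0.002, 0.001, -1.0]]
wrist_force: [-1.6, 3.5, 10.3]
gripper_width: 0.549
gripper_force: 30.0
```

Emit:
arm_command([
  [0,0,0,0,0,0.1,1],
  [0,0,0,0,0,0.2,1],
  [0,0,0,0,0,0.3,1],
  [0,0,0,0,0,0.3,1],
  [0,0,0,0,0,0.3,1],
  [0,0,0,0,0,0.3,1],
])

```text
time_s: 13.0
tcp_pos: [0.5681, -0.2099, 0.1502]
ee_rot: [[-0.564, 0.826, 0.003], [0.826, 0.564, -0.001], [-0.003, 0.002, -1.0]]
wrist_force: [-2.3, 3.4, 12.6]
gripper_width: 0.543
gripper_force: 30.0
```

Emit:
arm_command([
  [0,0,0,0,0,0.13,1],
  [0,0,0,0,0,0.13,1],
  [0,0,0,0,0,0.13,1],
  [0,0,-0.06,0,0,0.13,1],
  [0,0,-0.13,0,0,0.13,1],
  [0,0,-0.2,0,0,0.13,1],
  [0,0,-0.28,0,0,0.13,1],
  [0,0,-0.35,0,0,0.13,1],
])

```text
time_s: 13.67
tcp_pos: [0.5687, -0.2109, 0.1497]
ee_rot: [[-0.815, 0.579, 0.005], [0.579, 0.815, -0.003], [-0.006, 0.0, -1.0]]
wrist_force: [-2.4, 0.6, 14.7]
gripper_width: 0.543
gripper_force: 30.0
```

Run:
```python
from h import *
s=sense();print(s["joints"].round(2),s["moment"].round(3),s["wrist_force"])
```

```text
[  -5.     24.56   -9.74    0.18  -55.42 -120.51] [ 0.142  0.509 -0.103] [-2.38839057  0.60797752 14.66932792]
```

Emit:
arm_command([
  [0,0,-0.08,0,0,0,1],
  [0,0,-0.16,0,0,0,1],
  [0,0,-0.24,0,0,0,1],
  [0,0,-0.32,0,0,0,1],
  [0,0,-0.4,0,0,0,1],
  [0,0,-0.48,0,0,0,1],
  [0,0,-0.56,0,0,0,1],
  [0,0,-0.64,0,0,0,1],
])

```text
time_s: 14.33
tcp_pos: [0.5689, -0.2111, 0.1497]
ee_rot: [[-1.0, -0.022, 0.005], [-0.022, 1.0, -0.003], [-0.005, -0.003, -1.0]]
wrist_force: [-0.8, 0.3, 14.0]
gripper_width: 0.548
gripper_force: 30.0
```

Emit:
arm_command([
  [0,0,-0.08,0,0,0,1],
  [0,0,-0.16,0,0,0,1],
  [0,0,-0.24,0,0,0,1],
  [0,0,-0.32,0,0,0,1],
  [0,0,-0.33,0,0,0,1],
  [0,0,-0.33,0,0,0,1],
])

```text
time_s: 14.83
tcp_pos: [0.5688, -0.2113, 0.1497]
ee_rot: [[-0.94, -0.342, 0.005], [-0.342, 0.94, -0.004], [-0.003, -0.005, -1.0]]
wrist_force: [-2.3, -0.7, 13.8]
gripper_width: 0.545
gripper_force: 30.0
```

Run:
```python
from h import *
s=sense();R=s["ee_rot"];a=np.degrees(np.arctan2(R[1,1],R[0,1]));print("turned",a-np.degrees(np.arctan2(.563,.827)),s["moment"].round(3),s["wrist_force"].round(1),s["joints"].round(1))
```

```text
turned 75.73050865473436 [-0.12   0.531 -0.004] [-2.3 -0.7 13.8] [ -5.   24.6  -9.7   0.2 -55.4 -65.1]
```

Emit:
arm_command([
  [0,0,0,0,0,-0.3,1],
  [0,0,0,0,0,-0.6,1],
  [0,0,0,0,0,-0.9,1],
  [0,0,0,0,0,-1.2,1],
  [0,0,0,0,0,-1.6,1],
  [0,0,0,0,0,-2,1],
  [0,0,0,0,0,-2.5,1],
  [0,0,0,0,0,-2.5,1],
])

```text
time_s: 15.5
tcp_pos: [0.5673, -0.2098, 0.1712]
ee_rot: [[-0.94, -0.34, -0.0], [-0.34, 0.94, -0.0], [0.0, -0.0, -1.0]]
wrist_force: [1.2, -0.1, -0.3]
gripper_width: 0.545
gripper_force: 30.0
```

The cap comes off freely, with no pull from the can. I raise it to height.

Emit:
arm_command([
  [0,0,0,0,0,-1,1],
  [0,0,0,0,0,-2.2,1],
  [0,0,0,0,0,-3.4,1],
  [0,0,0,0,0,-4.6,1],
  [0,0,0,0,0,-5.4,1],
  [0,0,0,0,0,-5.7,1],
  [0,0,0,0,0,-5.7,1],
  [0,0,0,0,0,-5.7,1],
])

```text
time_s: 16.17
tcp_pos: [0.567, -0.2096, 0.2272]
ee_rot: [[-0.941, -0.34, -0.001], [-0.34, 0.941, 0.001], [0.001, 0.001, -1.0]]
wrist_force: [-0.6, 0.1, 0.0]
gripper_width: 0.548
gripper_force: 30.0
```

Run:
```python
from h import *
s=capture("scene");im=s["pixels"];p=np.array(sense()["tcp_pos"]);print(p)
print("pred cap rim, neck pt, locked cap rim",proj(s,[p-[0,0,.024],[p[0],p[1],.122],[p[0],p[1],.13]]).round(1))
cv2.imwrite("pics/end.png",cv2.resize(im[110:270,110:240],None,fx=3.7,fy=3.7,interpolation=2))
```

```text
[ 0.56681648 -0.20967207  0.22685389]
pred cap rim, neck pt, locked cap rim [[163.7 174.8]
 [168.6 199.7]
 [168.2 197.3]]
```

View pics/end.png

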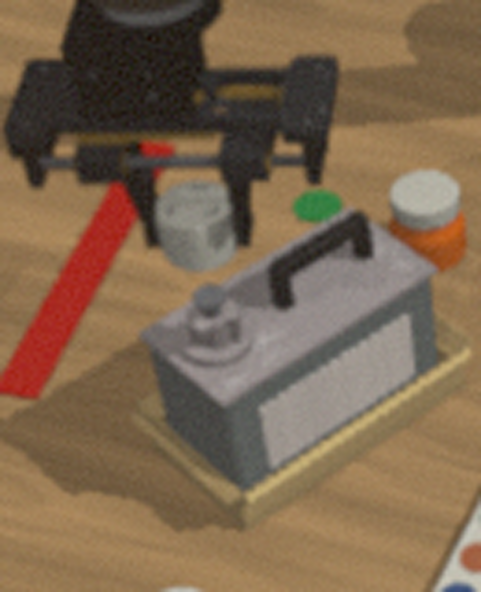

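The cap is held level at about (200,225) in the crop, straight above the bare neck at (215,320). The can is seated in the holder. I estimate 76–79 mm of height, so I nudge up 2 mm and settle.

Emit:
arm_command([
  [0,0,0,0,0,-0.2,1],
  [0,0,0,0,0,-0.2,1],
  [0,0,0,0,0,-0.2,1],
  [0,0,0,0,0,-0.2,1],
])

```text
time_s: 16.55
tcp_pos: [0.5672, -0.2098, 0.2294]
ee_rot: [[-0.94, -0.34, -0.001], [-0.34, 0.94, 0.0], [0.0, 0.0, -1.0]]
wrist_force: [-0.0, 0.5, -0.4]
gripper_width: 0.548
gripper_force: 30.0
```

```bash
python3 -c "
from station import *
print(finish_job())"
```

```text
the job is handed in; nothing more can be done
None
```

The job is handed in at 16.6 s on the robot's clock: the can stands in the holder, and the freed cap is held level about 8 cm above its neck; the hand-in call gave no verdict.

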